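# Square up the row of cheeses on the ripening board

## Task

The three soft white cheeses on the wooden ripening board stand out of line. Push each one back along its own lane towards the robot, sliding it without lifting it off the board, until its long side lies flush against the steel rail on the near edge, so that all three stand in one straight, evenly spaced row, each between its own pair of lane lines. Let go of them.

Things in the scene. Friction and masses are not known exactly. Their poses are not given: they have to be found in the camera images.
- ripening_board: Fixed wooden board, 140 (x) by 346 (y) by 15 mm. Origin: centre of its underside, on the table; x points away from the robot (yaw -1 to 14 deg), y left. Straight steel rail along the edge nearest the robot, rising 30 mm above the board; its face towards the cheeses is at x = -58 mm. Flat dark lines at y = -165, -55, 55, 165 mm bound three lanes along x, centred at y = +110 (left), 0 (middle), -110 mm (right).
- cheese_left: Soft white pillow-shaped cheese on the board, left lane; 54x74x48 mm (x, y, z), long side along its y, corners well rounded, 0.15 kg. Origin: centre of its underside. Starts on the far side of the rail, 25 to 50 mm from touching it, turned up to 17 deg from the board's axes; when against the rail its origin is near x = -31 mm in the board's frame. Slides under a push of 1 to 2 N.
- cheese_middle: Soft white pillow-shaped cheese on the board, middle lane; 55x73x50 mm (x, y, z), long side along its y, corners well rounded, 0.15 kg. Origin: centre of its underside. Starts on the far side of the rail, 25 to 50 mm from touching it, turned up to 17 deg from the board's axes; when against the rail its origin is near x = -31 mm in the board's frame. Slides under a push of 1 to 2 N.
- cheese_right: Soft white pillow-shaped cheese on the board, right lane; 53x72x47 mm (x, y, z), long side along its y, corners well rounded, 0.15 kg. Origin: centre of its underside. Starts on the far side of the rail, 25 to 50 mm from touching it, turned up to 17 deg from the board's axes; when against the rail its origin is near x = -31 mm in the board's frame. Slides under a push of 1 to 2 N.
Not all that is in view belongs to the job. Leave any blue or turquoise look-alike of the cheese_left alone. Leave any orange look-alike of the cheese_right alone.

How it is judged (in metres and radians):
At the end, for the whole second after the job is handed in: Each cheese rests upright on the board in its own lane against the rail: its centre at most 14 mm short of the place where it touches the rail, within 22 mm of its lane's centre line, its long side within 11 degrees of the rail's direction; all at rest (x of cheese_left in the frame of ripening_board between -0.041 and -0.017 m and y of cheese_left in the frame of ripening_board between 0.088 and 0.132 m and z of each of cheese_left, cheese_middle, cheese_right in the frame of ripening_board below 0.021 m and angle between each of cheese_left, cheese_middle, cheese_right's own z axis and vertical below 0.2 rad and angle between the y axis of each of cheese_left, cheese_middle, cheese_right and the y axis of ripening_board, either way round below 0.2 rad and linear speed of each of cheese_left, cheese_middle, cheese_right below 0.01 m/s and x of cheese_middle in the frame of ripening_board between -0.041 and -0.017 m and y of cheese_middle in the frame of ripening_board between -0.022 and 0.022 m and x of cheese_right in the frame of ripening_board between -0.041 and -0.017 m and y of cheese_right in the frame of ripening_board between -0.132 and -0.088 m).
It fails at once if a cheese is lifted more than 20 mm off the board (z of any of cheese_left, cheese_middle, cheese_right in the frame of ripening_board above 0.035 m).
It also fails if it takes over 51 s, if anything falls off the work surface, if the arm or the gripper's body presses on something with over 40 N, if the wrist force passes 120 N, or if a joint passes its speed limit or range.

## Robot

A 7-joint arm with a two-finger parallel gripper is mounted at the origin on the work surface; the furniture and walls round the work are solid. World frame = base frame: x ahead of the robot, y to its left, z up, the work surface at z = 0. Lengths are in m, angles in degrees, forces in N, time in s.
With the tool pointing down it reaches from about 0.4 to 0.9 m from the base axis. Payload 5.5 kg.
Tool frame: the origin (TCP) lies at the very end of the fingers, on their centre line; the grasp point (between the pads) lies 19 mm behind it (robot.grip_point_offset is the distance from the TCP to the grasp point, in m); z points along the fingers, y is the line along which they close (so a half turn about z gives the same grasp; the last joint's range is limited). The gripper opens to 92 mm and grips with 3 to 60 N. Pads are 19 mm wide; open, the fingers measure 130 mm over their backs; the gripper's body (75 mm by 190 mm) begins 47 mm behind the grasp point.
Start: joints at [-50.638, 28.699, -24.465, 88.831, 12.651, 65.22, -12.049], TCP at [0.267, 0.593, 0.227] pointing down, gripper open.
Joint ranges: [-164.97, 164.97], [-17.58, 116.51], [-87.97, 89.64], [11.32, 138.91], [-80.73, 260.73], [10.89, 115.49], [-147.41, 147.41]. Speed limits (degrees/s): [147.25, 147.25, 180, 180, 180, 180, 180].

## Interface

Orientations are given as [roll, pitch, yaw] about the fixed x, y, z axes, in that order (R = Rz(yaw) Ry(pitch) Rx(roll)).
In Python, from plant import read_state, vision, robot gives the robot as it stands.
- The arm moves only by the tool move_arm, never from a script. Its argument "series" is text: rows parted by semicolons, each of 4 numbers parted by spaces: the shift along the world's x, y, z each as a share of 40 cm, from -1 to 1, then the turn about the world's z as a share of 30 degrees, from -1 to 1. A call has 1 to 20 rows; each row is the pose to reach, as a shift and turn from the pose commanded when the call began; what a row does not reach only later rows make up. A row lasts 1/12 s, in which the tool goes at most 41.7 mm and 7.16 degrees, less where a joint would pass 70% of its speed; a pose out of reach is approached as far as the arm can. A call with a number of a shift or a turn outside -1 to 1 is refused whole. A call with a gripper value outside its range is refused whole. "fingers" is the opening, from -1 (shut) to 1 (fully open), set as the call begins (left out, the last holds). The fingers move at their own pace and stop on an object; "grip_force" is the grip in N (left out, the last holds). Time passes only in rows, so rows that repeat a pose let the fingers close. It gives the time, the measured TCP pose, the force, the opening and the grip force at its end, in the units of the state.
- read_state(): the state, without advancing time (a new reading comes with each control period).
- vision.camera(name): name is "scene" or "side" or "wrist"; returns a dict with "pixels" (384x512x3 uint8, red, green, blue), "z_map" (384x512 float32, m along the optical axis (not along the pixel's ray), 0 where there is no reading), "mtx" (3x3 intrinsics, pixels), "extrinsics" (4x4, takes a point from world to camera coordinates); the wrist camera has in their place "T_tool_cam" (4x4, takes a point from camera to tool coordinates, whose origin is the TCP and whose axes are the flange's). Camera axes: x right, y up, looking along -z (the intrinsics and any distortion apply to the point x, -y, -z); pixel columns grow to the right and rows downward; lengths in m; the calibration is good to about 2 mm. A picture is of the moment at which its call begins: read the wrist's pose just before it.
- robot.sign_off(): hands the job in; it is judged then, once.
Trained networks look in a picture, given as the dict that the camera call returned (one of the last four; its "shot" number tells which), for a name from the list of things; names that differ only in an ending like _2 or _b are one class to them, and where a whole thing is asked for, a point or a joint stands for the part that bears it (a point fixed in the world has none). Each returns a list of dicts, best first, with "p" (0 to 1); they miss things now and then, are a little off and sometimes report something else, mostly with a low value. They report only what shows in the picture. A call takes as long as a camera call. They do not tell look-alikes from the thing itself.
- vision.spot_in(label, picture): "xyz" ([x, y, z] in m, in the coordinates of the camera as it stood for that picture, good to about 4 mm: the middle of the surface that is visible of it).
- vision.outline_of(label, picture): "pixels" (384x512 bool, what is visible of it).
The state is a dict: "clock": time; "joint_positions": joint angles; "dq": joint speeds; "joint_torque": joint torques, N m; "tool_pos": TCP position; "tcp_rot": TCP orientation; "contact_force": force on the tool from outside, world axes, zero at the start; "ft_torque": the same for the moment, N m; "opening": finger opening in m; "grip_force": force on a finger pad.
Only numpy, scipy, OpenCV 4.12 (cv2) and the standard library are available. Lean on these libraries where they do the work, as an engineer would, in place of code of your own. Each camera call takes 0.05 s, during which the arm holds its last target. There are 200 camera calls.

## Working session

There is one attempt and no reset: what is moved stays moved. The work goes in short steps, Python scripts to look and compute and a tool call to move; the robot and the scene stay as the last step left them, time stands still between calls to the robot, and variables do not carry over. Pictures are saved under pics/ and viewed, at most 10 in all, crops included, and the job is handed in when it is done.

Besides the shell and the picture viewer there is one more tool, called after "Request:" as name(argument=value, ...), one argument or row to a line, values as JSON. move_arm: Moves the arm, as the interface text tells. Its arguments: {"type":"object","properties":{"series":{"type":"string"},"fingers":{"type":"number"},"grip_force":{"type":"number"}},"required":["series"]}

```bash
mkdir -p pics; ls
cat > h.py <<'E'
import numpy as np, cv2
from plant import read_state, vision, robot
def pts(im):
    z=im["z_map"];K=im["mtx"];v,u=np.mgrid[:384,:512]
    P=np.stack([(u-K[0,2])/K[0,0]*z,-(v-K[1,2])/K[1,1]*z,-z],-1)
    E=np.linalg.inv(im["extrinsics"]); W=P@E[:3,:3].T+E[:3,3]; W[z==0]=np.nan
    return W
def towld(im,p): return (np.linalg.inv(im["extrinsics"])@np.r_[p,1])[:3]
E
python3 - <<'E'
from h import *
print(read_state())
a=vision.camera("scene")
for l in ["cheese_left","ripening_board"]:
    for d in vision.spot_in(l,a): print(l,round(d["p"],2),towld(a,d["xyz"]).round(3))
b=vision.camera("side")
for l in ["cheese_left"]:
    for d in vision.spot_in(l,b): print(l,round(d["p"],2),towld(b,d["xyz"]).round(3))
cv2.imwrite("pics/a.png",cv2.resize(a["pixels"][...,::-1],(800,600)))
cv2.imwrite("pics/b.png",cv2.resize(b["pixels"][...,::-1],(800,600)))
E
```

```text
pics
{'clock': 0.0, 'joint_positions': array([-50.63782107,  28.75456623, -24.45320947,  88.8899963 ,
        12.65145013,  65.21992944, -12.0507336 ]), 'dq': array([-0.06910267, -0.00502864, -0.04507984,  0.05242274, -0.02938144,
       -0.08403607,  0.00456072]), 'joint_torque': array([-7.76582510e-05, -5.66574097e+01, -5.81566751e+00, -2.79122794e+01,
       -6.83990680e-02,  3.03735130e-02,  1.74614743e-04]), 'tool_pos': array([0.26705827, 0.59184777, 0.22568057]), 'tcp_rot': array([-1.79889108e+02, -3.60039745e-03,  1.55719590e+02]), 'contact_force': array([ 0.15092801, -0.46937783, -0.6124917 ]), 'ft_torque': array([-0.02601682,  0.00710078, -0.02859488]), 'grip_force': 0.0, 'opening': 0.09153036356634196}
cheese_left 0.89 [0.306 0.274 0.039]
cheese_left 0.77 [0.444 0.267 0.052]
cheese_left 0.58 [0.323 0.377 0.038]
ripening_board 0.7 [0.44  0.184 0.015]
cheese_left 0.91 [0.307 0.242 0.032]
cheese_left 0.9 [0.451 0.237 0.051]
cheese_left 0.75 [0.337 0.362 0.037]
```

View pics/a.png

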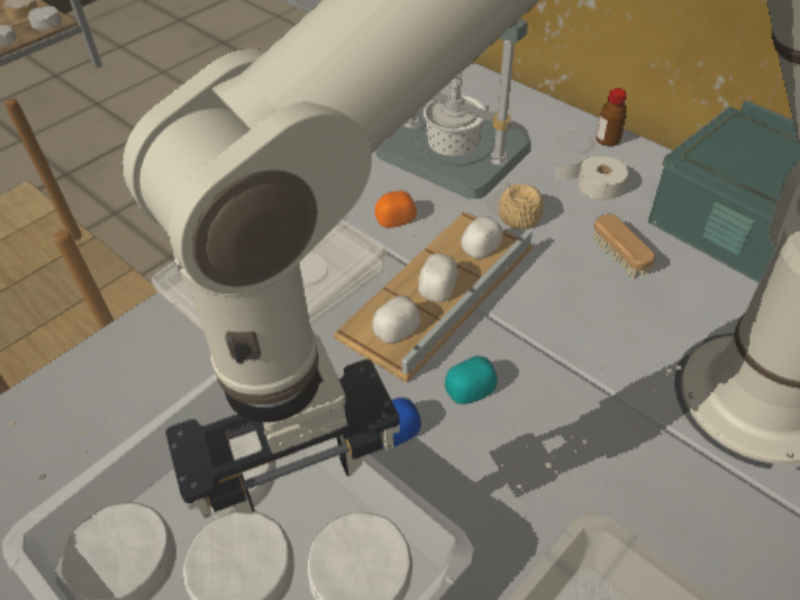

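View pics/b.png

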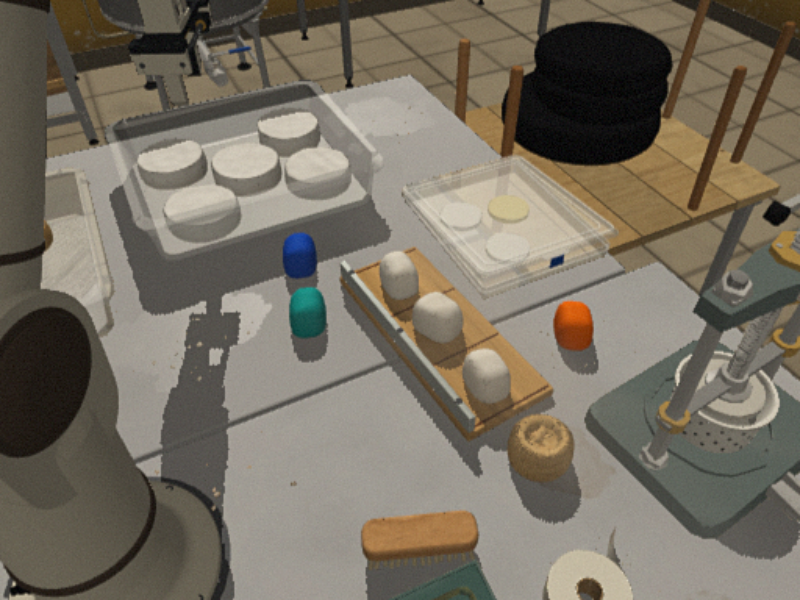

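The white cheeses are at (396,318) left, (438,277) middle and (482,238) right in the scene view. The look-alikes are teal (470,380), blue (405,420) and orange (395,208), and all of them lie off the board. Next I'll measure the board and the cheeses from depth.

```bash
cat >> h.py <<'E'
def board(W,pix):
    h=cv2.cvtColor(pix,cv2.COLOR_RGB2HSV).astype(int)
    m=(abs(W[...,2]-.015)<.006)&(h[...,0]<25)&(h[...,1]>70)&(np.hypot(W[...,0]-.45,W[...,1]-.13)<.3)
    return W[m]
def cheeses(W,pix):
    h=cv2.cvtColor(pix,cv2.COLOR_RGB2HSV).astype(int)
    m=(W[...,2]>.026)&(W[...,2]<.075)&(h[...,1]<60)&(h[...,2]>110)&(np.hypot(W[...,0]-.45,W[...,1]-.13)<.3)
    return W[m]
E
python3 - <<'E'
from h import *
B=[];C=[]
vis=np.zeros((600,600,3),np.uint8)
for n in ["scene","side"]:
    a=vision.camera(n);W=pts(a)
    b=board(W,a["pixels"]);c=cheeses(W,a["pixels"]);B.append(b);C.append(c)
    r=cv2.minAreaRect(b[:,:2].astype(np.float32)*1000);print(n,len(b),r,cv2.boxPoints(r).round(0).tolist(),np.median(b[:,2]))
    ok=np.isfinite(W[...,2])&(abs(W[...,0]-.5)<.25)&(abs(W[...,1]-.1)<.3)&(W[...,2]<.1)
    img=np.zeros((600,600,3),np.uint8)
    # top view: up = +x, left=+y, 1px=1mm
    q=W[ok];o=np.argsort(q[:,2]);q=q[o];co=a["pixels"][ok][o]
    for p,k in zip(q,co): cv2.circle(img,(int(300-(p[1]-.1)*1000),int(300-(p[0]-.5)*1000)),2,k[::-1].tolist(),-1)
    cv2.imwrite(f"pics/top_{n}.png",img)
    np.save(f"W_{n}.npy",W);np.save(f"P_{n}.npy",a["pixels"])
im=np.hstack([cv2.imread("pics/top_scene.png")[100:500,100:500],cv2.imread("pics/top_side.png")[100:500,100:500]])
cv2.imwrite("pics/top.png",im)
E
```

```text
scene 3251 ((484.88397216796875, 85.11058044433594), (480.92926025390625, 334.5625915527344), 72.28120422363281) [[252.0, -93.0], [571.0, -195.0], [717.0, 263.0], [399.0, 365.0]] 0.015031747173681276
side 4117 ((481.38592529296875, 115.53178405761719), (248.80905151367188, 439.7585144042969), 25.041461944580078) [[276.0, 262.0], [462.0, -136.0], [687.0, -31.0], [501.0, 367.0]] 0.013544397049896184
```

View pics/top.png

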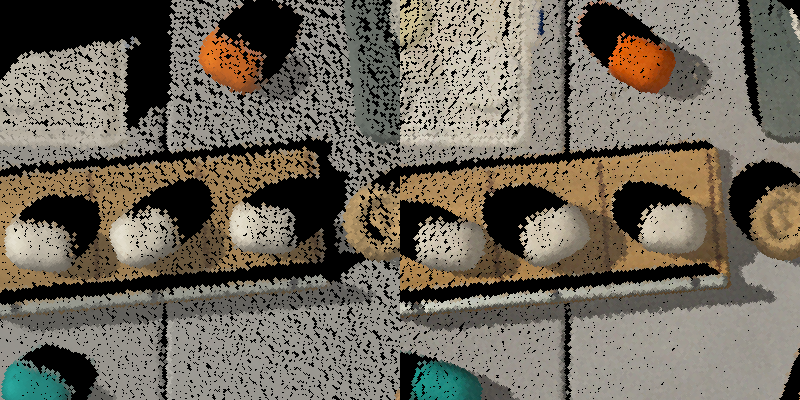

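The top view is 1 mm/px. It shows the board yawed about 5° with the rail on the near side, and the teal decoy near the rail at about (40,375). Next I'll fit the geometry precisely.

```bash
cat >> h.py <<'E'
def fit(Ws,Ps,out=None):
    Q=[];
    b=np.vstack([board(W,P) for W,P in zip(Ws,Ps)])
    g=np.zeros((800,800),np.uint8)
    ij=((b[:,:2]-[.05,-.3])*1000).astype(int); ok=((ij>=0)&(ij<800)).all(1); g[ij[ok,0],ij[ok,1]]=1
    g=cv2.morphologyEx(g,cv2.MORPH_CLOSE,np.ones((9,9)));g=cv2.morphologyEx(g,cv2.MORPH_OPEN,np.ones((25,25)))
    n,l,s,c=cv2.connectedComponentsWithStats(g)
    cnt=np.argwhere(l==1+np.argmax(s[1:,4]))
    r=cv2.minAreaRect((cnt[:,::-1]).astype(np.float32))
    return r,g
E
python3 - <<'E'
from h import *
Ws=[np.load(f"W_{n}.npy") for n in("scene","side")];Ps=[np.load(f"P_{n}.npy") for n in("scene","side")]
r,g=fit(Ws,Ps);box=cv2.boxPoints(r)[:,::-1]/1000+[.05,-.3]
print(r,box.round(3).tolist())
# rail ridge top
for W,P,n in zip(Ws,Ps,"ab"):
    h=cv2.cvtColor(P,cv2.COLOR_RGB2HSV).astype(int)
    m=(abs(W[...,2]-.045)<.004)&(abs(W[...,0]-.39)<.05)&(W[...,1]>-.05)&(W[...,1]<.33)&(h[...,1]<60)
    q=W[m]; f=np.array([q[:,1],np.ones(len(q))]).T;w=np.ones(len(q),bool)
    for _ in range(8):
        k=np.linalg.lstsq(f[w],q[w,0],rcond=None)[0]; e=q[:,0]-f@k; w=abs(e)<max(.004,np.std(e[w])*1.5)
    print(n,len(q),w.sum(),"slope deg",-np.degrees(np.arctan(k[0])),"x at y=.14",k@[.14,1],"y range",np.percentile(q[w,1],[1,99]).round(3),q[w,2].max().round(3))
E
```

```text
((450.3994140625, 429.9732666015625), (114.73999786376953, 347.24365234375), 84.89783477783203) [[0.438, -0.028], [0.407, 0.318], [0.522, 0.328], [0.553, -0.017]]
a 537 361 slope deg 5.119439277512121 x at y=.14 0.4031547046438491 y range [-0.021  0.312] 0.049
b 632 465 slope deg 5.20759690359001 x at y=.14 0.40372726572869067 y range [-0.024  0.303] 0.047
```

```bash
cat >> h.py <<'E'
from scipy.optimize import least_squares
YAW=np.radians(5.15);BC=np.array([.468,.149])
RB=np.array([[np.cos(YAW),-np.sin(YAW)],[np.sin(YAW),np.cos(YAW)]])
def tob(xy): return (xy-BC)@RB
def tow(xy): return RB@np.asarray(xy)+BC
SZ={"left":(54,74,48,.11),"middle":(55,73,50,0),"right":(53,72,47,-.11)}
def fitcheese(Ws,Ps):
    c=np.vstack([cheeses(W,P) for W,P in zip(Ws,Ps)])
    b=tob(c[:,:2]);res={}
    for n,(sx,sy,sz,y0) in SZ.items():
        k=(abs(b[:,1]-y0)<.054)&(b[:,0]>-.056)&(b[:,0]<.1)
        q=np.c_[b[k],c[k,2]-.015-sz/2000]; hs=np.array([sx,sy,sz])/2000
        def f(p):
            ca,sa=np.cos(p[2]),np.sin(p[2]);d=q[:,:2]-p[:2]
            l=np.c_[d[:,0]*ca+d[:,1]*sa,-d[:,0]*sa+d[:,1]*ca,q[:,2]]
            r=(np.abs(l/hs)**3).sum(1)**(1/3)
            return (r-1)*.027
        best=min((least_squares(f,[q[:,0].mean()+.01,y0,a],loss="soft_l1",f_scale=.003,x_scale=[.01,.01,.2]) for a in(-.2,0,.2)),key=lambda s:s.cost)
        p=best.x;res[n]=p
        print(n,k.sum(),"board x,y mm",(p[:2]*1000).round(1),"yaw",np.degrees(p[2]).round(1),"world",tow(p[:2]).round(3),"rms mm",(1000*np.sqrt(np.mean(f(p)**2))).round(1))
    return res
def look():
    Ws=[];Ps=[]
    for n in("scene","side"):
        a=vision.camera(n);Ws.append(pts(a));Ps.append(a["pixels"])
    return Ws,Ps
E
python3 - <<'E'
from h import *
Ws=[np.load(f"W_{n}.npy") for n in("scene","side")];Ps=[np.load(f"P_{n}.npy") for n in("scene","side")]
fitcheese(Ws,Ps)
P=Ps[1]
cv2.imwrite("pics/crop.png",cv2.resize(P[150:285,200:365,::-1],(660,540)))
print("far contact / approach for board pts");
for y in(.11,0,-.11): print([tow([x,y]).round(3).tolist() for x in(.09,-.031+.0275)])
E
```

```text
left 1338 board x,y mm [ 13.4 104.6] yaw -96.8 world [0.472 0.254] rms mm 15.0
middle 1450 board x,y mm [9.1 7.7] yaw -55.3 world [0.476 0.157] rms mm 14.9
right 1206 board x,y mm [  -1.4 -116.6] yaw -8.5 world [0.477 0.033] rms mm 2.1
far contact / approach for board pts
[[0.548, 0.267], [0.455, 0.258]]
[[0.558, 0.157], [0.465, 0.149]]
[[0.568, 0.048], [0.474, 0.039]]
```

View pics/crop.png

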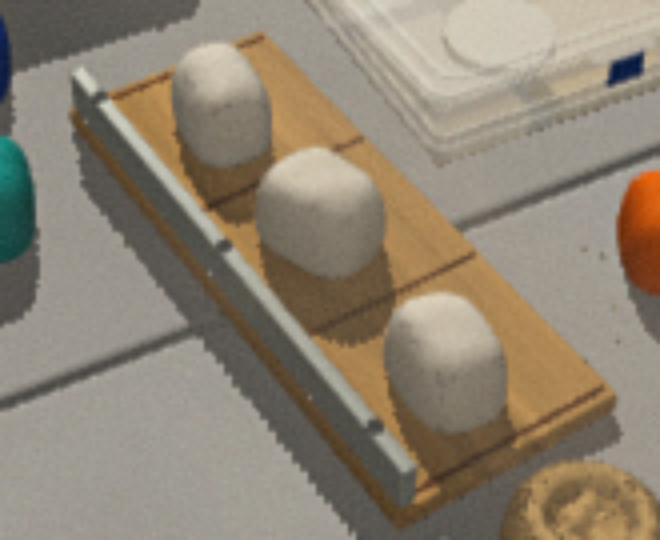

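The crop confirms three white cheeses, one per lane, with no look-alike among them. The left and middle fits wandered off, so I'll bound them.

```bash
sed -i 's/loss="soft_l1",f_scale=.003/loss="cauchy",f_scale=.002,bounds=([-.05,y0-.04,-.4],[.06,y0+.04,.4])/; s/q\[:,0\].mean()+.01,y0,a/np.clip(np.median(q[:,0])+.01,-.04,.05),y0,a/; s/(1000\*np.sqrt(np.mean(f(p)\*\*2)))/1000*np.median(abs(f(p)))/; s/"rms mm"/"med mm"/' h.py
python3 - <<'E'
from h import *
Ws=[np.load(f"W_{n}.npy") for n in("scene","side")];Ps=[np.load(f"P_{n}.npy") for n in("scene","side")]
fitcheese(Ws,Ps)
E
```

```text
left 1338 board x,y mm [  2.7 107.4] yaw -9.9 world [0.461 0.256] med mm 0.0
middle 1450 board x,y mm [1.5 1.8] yaw 21.7 world [0.469 0.151] med mm 0.0
right 1206 board x,y mm [  -1.3 -116.1] yaw -9.9 world [0.477 0.033] med mm 0.0
```

Run:
```python
from h import *
Ws=[np.load(f"W_{n}.npy") for n in("scene","side")]
W=np.vstack([w.reshape(-1,3) for w in Ws]);W=W[np.isfinite(W).all(1)]
b=tob(W[:,:2])
for n,x0,x1,y0,y1 in[("behind left",.075,.12,.0,.24),("behind right",.075,.13,-.25,0),("basket",-.05,.07,-.26,-.18),("left side",-.07,.12,.175,.24),("mid path high",.0,.2,-.1,.3)]:
    k=(b[:,0]>x0)&(b[:,0]<x1)&(b[:,1]>y0)&(b[:,1]<y1)&(W[:,2]<.2); print(n,k.sum(),np.percentile(W[k,2],[50,99,100]).round(3))
for n,p in dict(left=(.066,.108),middle=(.070,.002),right=(.064,-.115)).items(): print(n,tow(p).round(4), "end",tow((.006,p[1])).round(4))
```

```text
behind left 3521 [0.017 0.06  0.064]
behind right 3408 [-0.001  0.027  0.031]
basket 2928 [0.028 0.05  0.053]
left side 1582 [-0.001  0.044  0.052]
mid path high 14844 [0.015 0.063 0.068]
left [0.524  0.2625] end [0.4643 0.2571]
middle [0.5375 0.1573] end [0.4738 0.1515]
right [0.5421 0.0402] end [0.4843 0.035 ]
```

Request:
move_arm(
  series="0.15 -0.2 0 0.2; 0.3 -0.4 0 0.4; 0.45 -0.6 0 0.6; 0.6 -0.78 0 0.8; 0.66 -0.82 0 0.98; 0.66 -0.82 0 0.98; 0.66 -0.82 0 0.98; 0.66 -0.82 0 0.98; 0.66 -0.82 0 0.98; 0.66 -0.82 0 0.98; 0.66 -0.82 0 0.98; 0.66 -0.82 0 0.98; 0.66 -0.82 0 0.98",
  fingers=-0.48,
  grip_force=20,
)

```text
clock: 1.43
tool_pos: [0.5313, 0.2643, 0.2266]
tcp_rot: [180.0, -0.0, -175.0]
contact_force: [-1.1, 0.8, 0.3]
opening: 0.0239
grip_force: 0.0
```

Request:
move_arm(
  series="0 0 -0.1 0; 0 0 -0.2 0; 0 0 -0.3 0; 0 0 -0.38 0; 0 0 -0.44 0; 0 0 -0.48 0; 0 0 -0.5 0; 0 0 -0.5 0; 0 0 -0.5 0",
)

```text
clock: 2.18
tool_pos: [0.5307, 0.2661, 0.0272]
tcp_rot: [180.0, -0.0, -174.8]
contact_force: [-0.2, 0.2, 0.2]
opening: 0.0239
grip_force: 0.0
```

Request:
move_arm(
  series="-0.02 -0.002 0 0; -0.04 -0.004 0 0; -0.05 -0.004 0 0; -0.06 -0.005 0 0; -0.07 -0.006 0 0; -0.08 -0.007 0 0; -0.09 -0.008 0 0; -0.1 -0.009 0 0; -0.11 -0.01 0 0; -0.12 -0.011 0 0; -0.13 -0.012 0 0; -0.135 -0.012 0 0; -0.14 -0.013 0 0; -0.145 -0.013 0 0; -0.15 -0.014 0 0; -0.15 -0.014 0 0; -0.15 -0.014 0 0",
)

```text
clock: 3.6
tool_pos: [0.4711, 0.259, 0.0268]
tcp_rot: [180.0, -0.0, -174.9]
contact_force: [1.9, 0.7, 1.5]
opening: 0.0236
grip_force: 0.8
```

Request:
move_arm(
  series="-0.003 0 0 0; -0.006 0 0 0; -0.008 0 0 0; -0.01 0 0 0; -0.012 -0.001 0 0; -0.014 -0.001 0 0; -0.014 -0.001 0 0; -0.014 -0.001 0 0",
)

```text
clock: 4.27
tool_pos: [0.4655, 0.2585, 0.0267]
tcp_rot: [-180.0, -0.0, -174.9]
contact_force: [1.3, 0.9, 2.2]
opening: 0.0237
grip_force: 1.0
```

Not yet at the rail, so I'll continue in small steps.

Request:
move_arm(
  series="-0.002 0 0 0; -0.004 0 0 0; -0.006 0 0 0; -0.008 0 0 0; -0.01 -0.001 0 0; -0.01 -0.001 0 0; -0.01 -0.001 0 0",
)

```text
clock: 4.85
tool_pos: [0.4635, 0.2584, 0.0272]
tcp_rot: [179.9, 0.2, -174.9]
contact_force: [6.0, 1.5, -0.7]
opening: 0.0239
grip_force: 3.1
```

Run:
```python
from h import *
a=vision.camera("side");cv2.imwrite("pics/s1.png",cv2.resize(a["pixels"][130:285,190:365,::-1],(700,600)))
print(read_state()["contact_force"])
```

```text
[ 5.45668085 -0.17451108 -0.36993129]
```

View pics/s1.png

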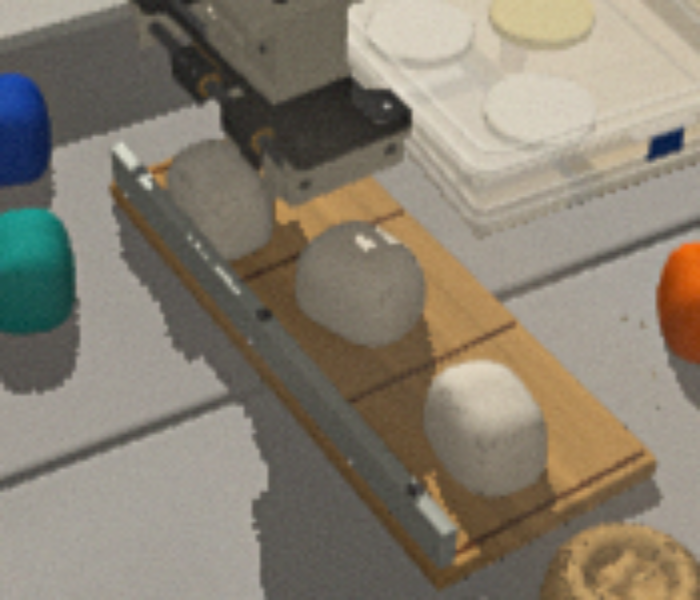

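The force rose to 6 N at the predicted position, and the picture shows the left cheese against the rail at (220,200). Now back off and go to the middle lane.

Request:
move_arm(
  series="0.03 0.003 0 0; 0.08 0.008 0 0; 0.14 0.012 0 0; 0.18 0.015 0 0; 0.18 0.015 0.08 0; 0.18 0.015 0.16 0; 0.19 -0.05 0.2 0; 0.19 -0.13 0.2 0; 0.19 -0.2 0.2 0; 0.19 -0.25 0.2 0; 0.19 -0.25 0.2 0; 0.19 -0.25 0.12 0; 0.19 -0.25 0.06 0; 0.19 -0.25 0.02 0; 0.19 -0.25 0 0; 0.19 -0.25 0 0; 0.19 -0.25 0 0",
)

```text
clock: 6.32
tool_pos: [0.5368, 0.1587, 0.0265]
tcp_rot: [180.0, -0.1, -174.8]
contact_force: [0.3, -0.7, 0.6]
opening: 0.0236
grip_force: 0.0
```

Request:
move_arm(
  series="-0.02 -0.002 0 0; -0.04 -0.004 0 0; -0.05 -0.004 0 0; -0.06 -0.005 0 0; -0.07 -0.006 0 0; -0.08 -0.007 0 0; -0.09 -0.008 0 0; -0.1 -0.009 0 0; -0.11 -0.01 0 0; -0.12 -0.011 0 0; -0.13 -0.012 0 0; -0.135 -0.012 0 0; -0.14 -0.013 0 0; -0.145 -0.013 0 0; -0.15 -0.014 0 0; -0.153 -0.014 0 0; -0.156 -0.014 0 0; -0.156 -0.014 0 0",
)

```text
clock: 7.82
tool_pos: [0.4757, 0.1526, 0.0269]
tcp_rot: [180.0, 0.1, -174.9]
contact_force: [3.4, 0.8, 1.7]
opening: 0.0237
grip_force: 1.7
```

Request:
move_arm(
  series="-0.001 0 0 0; -0.002 0 0 0; -0.003 0 0 0; -0.004 0 0 0; -0.005 0 0 0; -0.005 0 0 0; -0.005 0 0 0",
)

```text
clock: 8.4
tool_pos: [0.4754, 0.1525, 0.0272]
tcp_rot: [180.0, 0.2, -174.9]
contact_force: [7.5, -0.7, 1.0]
opening: 0.0238
grip_force: 3.5
```

Request:
move_arm(
  series="0.03 0.003 0 0; 0.08 0.008 0 0; 0.14 0.012 0 0; 0.18 0.015 0 0; 0.18 0.015 0.08 0; 0.18 0.015 0.16 0; 0.18 -0.05 0.2 0; 0.18 -0.13 0.2 0; 0.18 -0.2 0.2 0; 0.18 -0.28 0.2 0; 0.18 -0.28 0.2 0; 0.18 -0.28 0.12 0; 0.18 -0.28 0.06 0; 0.18 -0.28 0.02 0; 0.18 -0.28 0 0; 0.18 -0.28 0 0; 0.18 -0.28 0 0",
)

```text
clock: 9.82
tool_pos: [0.5442, 0.0409, 0.0263]
tcp_rot: [180.0, -0.1, -174.9]
contact_force: [0.1, -0.3, -0.1]
opening: 0.0236
grip_force: 0.0
```

Request:
move_arm(
  series="-0.02 -0.002 0 0; -0.04 -0.004 0 0; -0.05 -0.004 0 0; -0.06 -0.005 0 0; -0.07 -0.006 0 0; -0.08 -0.007 0 0; -0.09 -0.008 0 0; -0.1 -0.009 0 0; -0.11 -0.01 0 0; -0.12 -0.011 0 0; -0.13 -0.012 0 0; -0.135 -0.012 0 0; -0.14 -0.013 0 0; -0.14 -0.013 0 0; -0.14 -0.013 0 0",
)

```text
clock: 11.07
tool_pos: [0.489, 0.0353, 0.0267]
tcp_rot: [-180.0, -0.0, -174.9]
contact_force: [1.0, -1.0, 0.4]
opening: 0.0238
grip_force: 0.5
```

Request:
move_arm(
  series="-0.002 0 0 0; -0.004 0 0 0; -0.006 0 0 0; -0.008 0 0 0; -0.01 -0.001 0 0; -0.012 -0.001 0 0; -0.012 -0.001 0 0; -0.012 -0.001 0 0",
)

```text
clock: 11.73
tool_pos: [0.4845, 0.035, 0.0267]
tcp_rot: [180.0, 0.0, -174.9]
contact_force: [1.7, 1.0, -0.7]
opening: 0.0239
grip_force: 1.0
```

Request:
move_arm(
  series="-0.002 0 0 0; -0.004 0 0 0; -0.006 0 0 0; -0.008 0 0 0; -0.01 -0.001 0 0; -0.01 -0.001 0 0; -0.01 -0.001 0 0",
)

```text
clock: 12.32
tool_pos: [0.4838, 0.0356, 0.0277]
tcp_rot: [179.9, 0.4, -174.8]
contact_force: [8.5, 1.5, -0.7]
opening: 0.0239
grip_force: 3.5
```

The right cheese is seated as well. Now retreat up and clear of the board, then look.

Request:
move_arm(
  series="0.03 0.003 0 0; 0.08 0.008 0 0; 0.14 0.012 0 0; 0.18 0.015 0 0; 0.18 0.015 0.1 0; 0.18 0.015 0.2 0; 0.18 0.015 0.3 0; 0.18 0.015 0.4 0; 0.18 0.1 0.5 0; 0.15 0.2 0.5 0; 0.1 0.3 0.5 0; 0.05 0.4 0.5 0; 0 0.5 0.5 0; -0.1 0.6 0.5 0; -0.2 0.7 0.5 0; -0.3 0.8 0.5 0; -0.35 0.9 0.5 0; -0.4 1 0.5 0; -0.4 1 0.5 0; -0.4 1 0.5 0",
)

```text
clock: 13.98
tool_pos: [0.3156, 0.4372, 0.2265]
tcp_rot: [-180.0, -0.1, -174.6]
contact_force: [0.4, 0.3, 0.2]
opening: 0.0241
grip_force: 0.0
```

Run:
```python
from h import *
Ws,Ps=look(); fitcheese(Ws,Ps)
cv2.imwrite("pics/end.png",np.hstack([cv2.resize(Ps[1][130:285,190:365,::-1],(400,400)),cv2.resize(Ps[0][120:260,200:350,::-1],(400,400))]))
```

```text
left 911 board x,y mm [-26.7 105.4] yaw -2.4 world [0.432 0.252] med mm 0.0
middle 1089 board x,y mm [-27.7   7.1] yaw 5.9 world [0.44  0.154] med mm 0.0
right 1106 board x,y mm [ -28.6 -116. ] yaw -5.5 world [0.45  0.031] med mm 0.0
```

View pics/end.png

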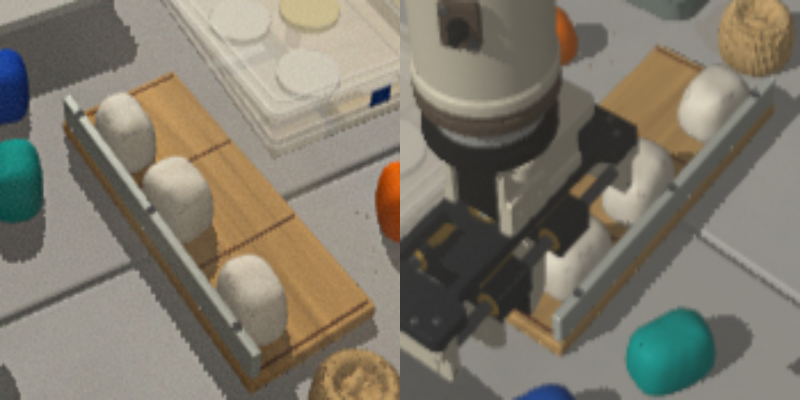

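Both views show all three cheeses along the rail, each in its own lane. The fits give x of about -28 mm, lane offsets of at most 7 mm and yaw of at most 6°, all inside tolerance, so I'm handing in.

```bash
python3 -c "
from plant import robot
print(robot.sign_off())"
```

```text
the job is handed in; nothing more can be done
None
```

All three cheeses were slid against the rail in their own lanes and released, measured within every tolerance, and the job was handed in at about 14 s of the 51 s allowed; the sign-off gave no verdict.

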